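# Continuity test of a batch of terminator plugs

## Task

Test all the loose orange-and-black terminator plugs on the bench in one go: draw the shuttle of the test press out (lift its red tab out of its notch, shift to the other notch), stand every plug upright in a pocket of its own, run the shuttle back under the ram and let the tab drop fully into the rear notch. Then turn the black cap on the press head clockwise until the pressing bar sits on the plugs and the clutch has clearly slipped (about a quarter turn or more), and only then press the tester's red selector down, turn it clockwise to TEST and let it spring back up. Leave the other things on the bench where they are.

Things in the scene. Friction and masses are not known exactly. Their poses are not given: they have to be found in the camera images.
- plug1_mid (a point): middle (21 mm up) of a loose terminator plug standing on the bench: an upright block 30 mm (its x) by 28 mm (its y) by 42 mm high, black foot and orange upper body, about 60 g; z points up. Grip it across its x, high up. There are three to five plugs, the others are absent
- plug2_mid (a point): middle (21 mm up) of a loose terminator plug standing on the bench: an upright block 30 mm (its x) by 28 mm (its y) by 42 mm high, black foot and orange upper body, about 60 g; z points up. Grip it across its x, high up. There are three to five plugs, the others are absent
- plug3_mid (a point): middle (21 mm up) of a loose terminator plug standing on the bench: an upright block 30 mm (its x) by 28 mm (its y) by 42 mm high, black foot and orange upper body, about 60 g; z points up. Grip it across its x, high up. There are three to five plugs, the others are absent
- plug4_mid (a point): middle (21 mm up) of a loose terminator plug standing on the bench: an upright block 30 mm (its x) by 28 mm (its y) by 42 mm high, black foot and orange upper body, about 60 g; z points up. Grip it across its x, high up. There are three to five plugs, the others are absent
- plug5_mid (a point): middle (21 mm up) of a loose terminator plug standing on the bench: an upright block 30 mm (its x) by 28 mm (its y) by 42 mm high, black foot and orange upper body, about 60 g; z points up. Grip it across its x, high up. There are three to five plugs, the others are absent
- pocket1 (a point): centre of the floor of pocket 1 of five in the aluminium shuttle of the test press, 34 mm above the bench; x points the way the shuttle runs in (away from the press front), y along the row, z up. 35 mm (x) by 33 mm (y) inside walls 8 mm high, 37 mm apart; takes one plug, plug x along pocket x. It moves with the shuttle; in the rear notch the bar stands over it, so load in the front notch
- pocket2 (a point): centre of the floor of pocket 2 of five in the aluminium shuttle of the test press, 34 mm above the bench; x points the way the shuttle runs in (away from the press front), y along the row, z up. 35 mm (x) by 33 mm (y) inside walls 8 mm high, 37 mm apart; takes one plug, plug x along pocket x. It moves with the shuttle; in the rear notch the bar stands over it, so load in the front notch
- pocket3 (a point): centre of the floor of pocket 3 of five in the aluminium shuttle of the test press, 34 mm above the bench; x points the way the shuttle runs in (away from the press front), y along the row, z up. 35 mm (x) by 33 mm (y) inside walls 8 mm high, 37 mm apart; takes one plug, plug x along pocket x. It moves with the shuttle; in the rear notch the bar stands over it, so load in the front notch
- pocket4 (a point): centre of the floor of pocket 4 of five in the aluminium shuttle of the test press, 34 mm above the bench; x points the way the shuttle runs in (away from the press front), y along the row, z up. 35 mm (x) by 33 mm (y) inside walls 8 mm high, 37 mm apart; takes one plug, plug x along pocket x. It moves with the shuttle; in the rear notch the bar stands over it, so load in the front notch
- pocket5 (a point): centre of the floor of pocket 5 of five in the aluminium shuttle of the test press, 34 mm above the bench; x points the way the shuttle runs in (away from the press front), y along the row, z up. 35 mm (x) by 33 mm (y) inside walls 8 mm high, 37 mm apart; takes one plug, plug x along pocket x. It moves with the shuttle; in the rear notch the bar stands over it, so load in the front notch
- shuttle (a joint): the shuttle on its guide: 0 in the rear notch under the ram (where it starts), 0.115 m in the front notch, drawn out towards the front of the press (pocket -x); about 2.5 mm of play in a notch, end stops at -0.002 and 0.117; 1.5 N of drag. It is locked while the tab's foot is in a notch
- tab (a joint): height of the red lift tab, m: 0 with its foot down in a notch; at 13 mm and more (end stop 22 mm) the foot is clear of the notched rail and the shuttle can be moved by the tab; a light spring (about 2 N) and its weight drop it when it is over a notch, else it rides on the rail
- tab_grip (a point): grip point of the red lift tab at the -y end of the shuttle, 134 mm to the -y side of the shuttle's middle, 74 mm above the bench when down. The grip is a plate 12 mm thick along x (the way the shuttle runs), 30 mm wide along y, from 20 mm below to 12 mm above this point; the bracket lies 26 mm below it. Axes as the pockets
- ram (a joint): descent of the ram with its 182 mm steel pressing bar, m: 0 up, its underside is then 7.5 mm above the tops of seated plugs; so it meets them at about 0.0075; end at 0.012. It starts at 0 to 0.0027, clear of the plugs. The screw drives it down 14 mm a turn as the cap turns clockwise (up the other way), and it stays where it is left
- cap (a joint): slip of the cap's clutch, rad: how far the cap has turned clockwise relative to the screw. It starts at 0, stays there while the screw turns freely (0.03 N m) and grows only when the ram bears on something and the clutch slips (0.09 N m); slipping on does no harm
- cap_grip (a point): on the vertical axis of the black fluted slip-clutch cap with a blue top, on top of the press head; cap 36 mm across, 34 mm high, this point 21 mm above its lower edge and 203 mm above the bench. It turns but does not rise or fall
- selpress (a joint): how far the tester's red selector is pressed down, m: 0 up, 0.007 fully down; sprung, about 3.5 N to start and 8 N at the bottom
- selector (a joint): turn of the selector, rad, clockwise seen from above: 0 at OFF (white mark), 1.2 at TEST (green mark, end stop). It is locked against turning unless pressed down by 5 mm or more, and springs up and locks again at TEST
- selector_grip (a point): grip point of the red selector on top of the grey tester, on its vertical axis, 99 mm above the bench when up (10 mm below the top of the bar). The bar grip is 38 mm long along x, 13 mm thick along y and 31 mm tall, on a disc 42 mm across whose top is 20 mm below this point; the bar turns with the selector
- label_roll: bystander: white roll of labels lying flat, 60 mm across, 26 mm high; origin at its underside
- flux_bottle: bystander: small bottle with a blue cap, 32 mm across, 75 mm high; origin at its underside
- driver: bystander: yellow screwdriver, 150 mm long, lying on the bench
- fuse_block: bystander: flat black fuse block, 50 x 36 x 18 mm; origin at its underside
- tape_roll: bystander: black roll of tape lying flat, 66 mm across, 19 mm high; origin at its underside

How it is judged:
On the way, in this order (a step that is already met when the one before it is completed fails the run):
1. every plug stands in a pocket and the shuttle is locked in the rear notch ((horizontal distance between plug1_mid and pocket1 below 0.006 m or horizontal distance between plug1_mid and pocket2 below 0.006 m or horizontal distance between plug1_mid and pocket3 below 0.006 m or horizontal distance between plug1_mid and pocket4 below 0.006 m or horizontal distance between plug1_mid and pocket5 below 0.006 m) and z of plug1_mid in the frame of pocket1 between 0.017 and 0.024 m and angle between each of plug1_mid, plug2_mid, plug3_mid, plug4_mid, plug5_mid's own z axis and vertical below 0.1 rad and (horizontal distance between plug2_mid and pocket1 below 0.006 m or horizontal distance between plug2_mid and pocket2 below 0.006 m or horizontal distance between plug2_mid and pocket3 below 0.006 m or horizontal distance between plug2_mid and pocket4 below 0.006 m or horizontal distance between plug2_mid and pocket5 below 0.006 m) and z of plug2_mid in the frame of pocket1 between 0.017 and 0.024 m and (horizontal distance between plug3_mid and pocket1 below 0.006 m or horizontal distance between plug3_mid and pocket2 below 0.006 m or horizontal distance between plug3_mid and pocket3 below 0.006 m or horizontal distance between plug3_mid and pocket4 below 0.006 m or horizontal distance between plug3_mid and pocket5 below 0.006 m) and z of plug3_mid in the frame of pocket1 between 0.017 and 0.024 m and (horizontal distance between plug4_mid and pocket1 below 0.006 m or horizontal distance between plug4_mid and pocket2 below 0.006 m or horizontal distance between plug4_mid and pocket3 below 0.006 m or horizontal distance between plug4_mid and pocket4 below 0.006 m or horizontal distance between plug4_mid and pocket5 below 0.006 m) and z of plug4_mid in the frame of pocket1 between 0.017 and 0.024 m and (horizontal distance between plug5_mid and pocket1 below 0.006 m or horizontal distance between plug5_mid and pocket2 below 0.006 m or horizontal distance between plug5_mid and pocket3 below 0.006 m or horizontal distance between plug5_mid and pocket4 below 0.006 m or horizontal distance between plug5_mid and pocket5 below 0.006 m) and z of plug5_mid in the frame of pocket1 between 0.017 and 0.024 m and value of joint shuttle below 0.004 m and value of joint tab below 0.003 m), for 0.2 s.
2. the bar is down on the plugs and the clutch has slipped by more than 0.5 rad (all of step 1 and value of joint ram above 0.0068 m and value of joint cap above 0.5 rad), for 0.2 s.
3. the selector is turning while pressed down (value of joint selpress above 0.004 m and value of joint selector above 0.4 rad), for 0.05 s.
At the end, for the whole second after the job is handed in: Every plug upright in a pocket (within 6 mm of its centre, on its floor), shuttle within 4 mm of the rear notch's centre with the tab down (under 3 mm), ram down on the plugs (over 6.8 mm), clutch slipped earlier by over 0.5 rad, selector within 0.15 rad of TEST and sprung back up (under 2 mm) (all of step 1 and value of joint ram above 0.0068 m and value of joint selector above 1.05 rad and value of joint selpress below 0.002 m); the robot touches nothing.
It fails at once if a bystander (label roll, bottle, screwdriver, fuse block, tape roll) is moved by more than 40 mm (distance of any of label_roll, flux_bottle, driver, fuse_block, tape_roll from where it was at the start of the episode above 0.04 m).
Of plug1, plug2, plug3, plug4, plug5 only 3 to 5 are there at a start; the rules pass over those that are not, and their reading is None.
At some moment in a run one of plug1, plug2, plug3, plug4, plug5 may be knocked a few centimetres aside while the robot is not near it.
Once in a run the grip may slacken for a moment while it holds something.
It also fails if it takes over 210 s, if anything falls off the work surface, if the arm or the gripper's body presses on something with over 40 N, if the wrist force passes 120 N, or if a joint passes its speed limit or range.

## Robot

A 6-joint arm with a two-finger parallel gripper is mounted at the origin on the work surface. World frame = base frame: x ahead of the robot, y to its left, z up, the work surface at z = 0. Lengths are in m, angles in rad, forces in N, time in s.
With the tool pointing down it reaches from about 0.35 to 1 m from the base axis. Payload 7.1 kg.
Tool frame: the origin (TCP) lies between the finger pads; the fingertips stand 22 mm ahead of it and the grasp point (between the pads) lies 3 mm ahead of it; z points along the fingers, y is the line along which they close (so a half turn about z gives the same grasp; the last joint's range is limited). The gripper opens to 85 mm and grips with 20 to 120 N. Pads are 22 mm wide; open, the fingers measure 114 mm over their backs; the gripper's body (76 mm by 85 mm) begins 54 mm behind the grasp point. The pads swing forward as they close: fully open they stand 13 mm farther back than shut.
Start: joints at [1.086, 0.423, 1.63, -0, 1.089, -0.019], TCP at [0.281, 0.558, 0.253] pointing down, gripper open.
Joint ranges: [-3, 3], [-0.9, 2.11], [0.09, 2.58], [-1.31, 4.45], [0.11, 2.69], [-2.54, 2.54]. Speed limits (rad/s): [2.39, 2.39, 3.01, 3.14, 3.14, 3.14].

## Interface

Orientations are given as a rotation vector (axis times angle).
In Python, from rig import manip gives the robot as it stands. The module is installed in compiled form; this text tells all that it offers. Calls block until the motion is done:
- manip.move_to(position, orientation): joint-space move of the TCP to a pose.
- manip.servo_line(position, orientation=None, rate=0.15): straight line of the TCP; orientation=None keeps the orientation; rate is the mean speed in m/s.
- manip.set_joints(angles): joint-space move.
- manip.command_gripper(opening, f_grip=None): finger opening in m; f_grip is the grip in N (None keeps the last); returns when the fingers have stopped.
- manip.hold(seconds).
- manip.solve_ik(position, orientation): joint angles nearest the present ones, or None.
- manip.camera(name): name is "scene" or "side" or "wrist"; returns a dict with "image" (400x640x3 uint8, red, green, blue), "fx", "fy", "cx", "cy" (pixels), "cam_to_world" (4x4, takes a point from camera to world coordinates); the wrist camera has in their place "mount" (4x4, takes a point from camera to tool coordinates, whose origin is the TCP and whose axes are the flange's). Camera axes: x right, y down, z forward; pixel columns grow to the right and rows downward; lengths in m; the calibration is good to about 2 mm. A picture is of the moment at which its call begins: read the wrist's pose just before it. There is no depth.
A pose or a line that the arm cannot do raises manip.IKError and nothing moves.
- manip.sign_off(): hands the job in; it is judged then, once.
Readings, each from a call of its own:
- manip.get_time(): time.
- manip.get_joint_positions(): joint angles.
- manip.get_joint_vel(): joint speeds.
- manip.get_tau(): joint torques, N m.
- manip.get_position(): TCP position.
- manip.get_ee_rot(): TCP orientation.
- manip.get_contact_force(): force on the tool from outside, world axes, zero at the start.
- manip.get_torque(): the same for the moment, N m.
- manip.get_width(): finger opening in m.
- manip.get_grip_force(): force on a finger pad.
Only numpy, scipy, OpenCV 4.12 (cv2) and the standard library are available. Lean on these libraries where they do the work, as an engineer would, in place of code of your own. Each camera call takes 0.05 s, during which the arm holds its last target. There are 200 camera calls.

## Working session

There is one attempt and no reset: what is moved stays moved. The work goes in short steps, each a Python script; the robot and the scene stay as the last script left them, time stands still between calls to the robot, and variables do not carry over. Pictures are saved under pics/ and viewed, at most 14 in all, crops included, and the job is handed in when it is done.

```bash
mkdir -p pics; python3 - <<'E'
from rig import manip
import cv2,numpy as np
for n in ("scene","side","wrist"):
    c=manip.camera(n); cv2.imwrite(f"pics/{n}0.png",c["image"][:,:,::-1])
    print(n,c["fx"],c["fy"],c["cx"],c["cy"]); print(np.round(c.get("cam_to_world",c.get("mount")),4).tolist())
print(manip.get_ee_rot(),manip.get_position(),manip.get_time())
E
```

```text
scene 472.8924692296845 472.8924692296845 323.53831838445933 203.06907354556807
[[-0.8829, 0.3883, -0.2639, 0.8489], [0.4694, 0.7182, -0.5137, 0.6126], [-0.01, -0.5774, -0.8164, 1.0887], [0.0, 0.0, 0.0, 1.0]]
side 495.5336122086748 495.5336122086748 325.85472866410936 193.19485965838936
[[-0.7841, -0.4413, 0.4364, -0.0045], [-0.6205, 0.5719, -0.5365, 0.6698], [-0.0128, -0.6915, -0.7223, 1.0626], [0.0, 0.0, 0.0, 1.0]]
wrist 303.3976024877792 303.3976024877792 319.80745364215056 202.24974350724898
[[-0.0008, -0.9581, -0.2863, 0.0729], [1.0, -0.0006, -0.0005, 0.0001], [0.0003, -0.2863, 0.9581, -0.1201], [0.0, 0.0, 0.0, 1.0]]
[-7.24973108e-01 -3.05648136e+00  1.81950604e-03] [0.28048814 0.55808121 0.25272445] 0.15
```

View pics/scene0.png

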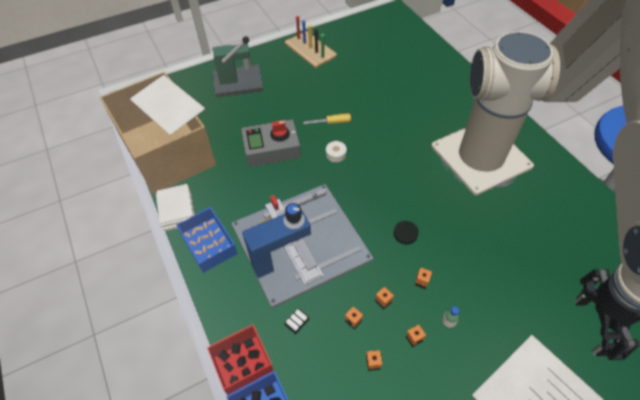

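View pics/side0.png

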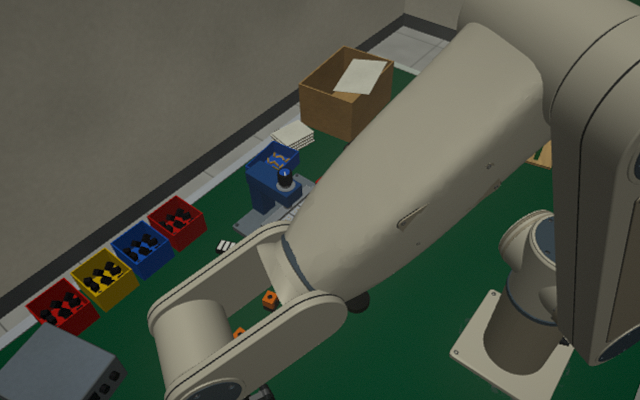

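The scene view shows five plugs at about (424,277), (385,297), (354,316), (416,335) and (374,359). The blue-topped cap is at (294,211), the red tab at (274,203) and the tester's selector at (280,130). The side view is mostly blocked by the arm. Next I'll cast rays for rough positions.

```bash
cat > h.py <<'E'
from rig import manip
import numpy as np, cv2
from scipy.spatial.transform import Rotation as R
def tool_T():
    T=np.eye(4); T[:3,:3]=R.from_rotvec(manip.get_ee_rot()).as_matrix(); T[:3,3]=manip.get_position(); return T
def shot(name,save=None):
    T=tool_T(); c=manip.camera(name)
    c["T"]=c["cam_to_world"] if name!="wrist" else T@np.array(c["mount"])
    if save: cv2.imwrite(f"pics/{save}.png",c["image"][:,:,::-1])
    return c
def ray(c,u,v):
    d=c["T"][:3,:3]@np.array([(u-c["cx"])/c["fx"],(v-c["cy"])/c["fy"],1]); return c["T"][:3,3],d/np.linalg.norm(d)
def on_z(c,u,v,z):
    o,d=ray(c,u,v); return o+d*(z-o[2])/d[2]
def tri(obs):
    A=np.zeros((3,3));b=np.zeros(3)
    rs=[ray(*o) for o in obs]
    for o,d in rs:
        P=np.eye(3)-np.outer(d,d);A+=P;b+=P@o
    x=np.linalg.solve(A,b)
    return x,max(np.linalg.norm((np.eye(3)-np.outer(d,d))@(x-o)) for o,d in rs)
def proj(c,p):
    q=np.linalg.inv(c["T"])@np.append(p,1); return np.array([c["fx"]*q[0]/q[2]+c["cx"],c["fy"]*q[1]/q[2]+c["cy"]])
def down(a):
    "tool pointing down, tool y (closing line) at angle a (rad) in world xy"
    y=np.array([np.cos(a),np.sin(a),0]);z=np.array([0,0,-1.]);return R.from_matrix(np.c_[np.cross(y,z),y,z]).as_rotvec()
def hsv(c): return cv2.cvtColor(c["image"],cv2.COLOR_RGB2HSV)
def mask(c,kind):
    h=hsv(c); I=lambda a,b:cv2.inRange(h,np.array(a),np.array(b))
    return dict(orange=lambda:I((8,140,90),(18,255,255)),red=lambda:I((0,150,80),(5,255,255))|I((174,150,80),(180,255,255)),
      blue=lambda:I((100,120,120),(120,255,255)))[kind]()
def blobs(m,amin=20):
    n,l,s,ce=cv2.connectedComponentsWithStats(m)
    return [(ce[i],s[i,4],l==i) for i in range(1,n) if s[i,4]>=amin]
E
python3 - <<'E'
from h import *
c=shot("scene")
for u,v in [(424,274),(385,294),(354,313),(416,331),(374,356)]: print("plug",on_z(c,u,v,.04).round(3))
print("cap",on_z(c,294,209,.216).round(3),"tab",on_z(c,274,202,.08).round(3),"sel",on_z(c,280,128,.1).round(3))
for n,u,v in [("bottle",452,315),("tape",406,232),("label",336,151),("fuse",297,321),("base c",372,258),("base c",324,187),("base c",275,301),("base c",233,222),("driver",349,118)]: print(n,on_z(c,u,v,.01).round(3))
print(R.from_rotvec(manip.get_ee_rot()).as_matrix().round(2).tolist())
E
```

```text
plug [0.393 0.258 0.04 ]
plug [0.506 0.257 0.04 ]
plug [0.595 0.264 0.04 ]
plug [0.492 0.368 0.04 ]
plug [0.606 0.371 0.04 ]
cap [0.633 0.046 0.216] tab [ 0.635 -0.087  0.08 ] sel [ 0.515 -0.304  0.1  ]
bottle [0.384 0.369 0.01 ]
tape [0.351 0.122 0.01 ]
label [ 0.376 -0.219  0.01 ]
fuse [0.717 0.207 0.01 ]
base c [0.472 0.147 0.01 ]
base c [ 0.473 -0.115  0.01 ]
base c [0.742 0.136 0.01 ]
base c [ 0.747 -0.128  0.01 ]
driver [ 0.272 -0.322  0.01 ]
[[-0.89, 0.45, -0.0], [0.45, 0.89, -0.0], [0.0, -0.0, -1.0]]
```

Every position agrees with the stated sizes, for example cap to tab is 133 mm in y. The press is roughly axis-aligned with its front towards the robot. Next, wrist views of the plugs and the press, two places each.

```bash
cat > look.py <<'E'
from h import *
import pickle
out={}
for n,p in [("pa",(.46,.27,.3)),("pb",(.58,.30,.3)),("qa",(.50,-.02,.36)),("qb",(.60,-.06,.36)),("sa",(.45,-.33,.3)),("sb",(.56,-.33,.3))]:
    manip.move_to(p,down(0)); manip.hold(.2)
    out[n]=shot("wrist",n)
pickle.dump(out,open("look.pkl","wb"))
out=pickle.load(open("look.pkl","rb"))
for n,c in out.items():
    for k in ("orange","red","blue"):
        for ce,a,_ in blobs(mask(c,k),60): print(n,k,ce.round(0),a,on_z(c,*ce,{"orange":.03,"red":.09,"blue":.216}[k]).round(3))
print(manip.get_time())
p=pickle.load(open("look.pkl","rb"))
E
python3 look.py; python3 - <<'E'
import cv2,numpy as np
a=[cv2.imread(f"pics/{n}.png") for n in ("pa","qa","qb","sa")]
cv2.imwrite("pics/m1.png",cv2.resize(np.vstack([np.hstack(a[:2]),np.hstack(a[2:])]),(800,500),interpolation=cv2.INTER_AREA))
E
```

```text
pa orange [435.  88.] 214 [0.599 0.371 0.03 ]
pa orange [420. 168.] 217 [0.589 0.273 0.03 ]
pa orange [279. 171.] 113 [0.406 0.27  0.03 ]
pa orange [354. 168.] 101 [0.504 0.273 0.03 ]
pa red [602. 196.] 4943 [0.777 0.253 0.09 ]
pa blue [615. 105.] 4203 [0.649 0.348 0.216]
pa blue [263.  80.] 178 [0.424 0.363 0.216]
pa blue [508. 309.] 232 [0.607 0.196 0.216]
pa blue [501. 385.] 447 [0.614 0.12  0.216]
pb orange [261. 114.] 130 [0.506 0.37  0.03 ]
pb orange [331. 184.] 109 [0.593 0.281 0.03 ]
pb orange [188. 196.] 291 [0.403 0.265 0.03 ]
pb orange [271. 194.] 195 [0.514 0.268 0.03 ]
pb red [542. 216.] 8059 [0.835 0.257 0.09 ]
pb blue [566. 128.] 3402 [0.74  0.362 0.216]
pb blue [158. 108.] 266 [0.475 0.375 0.216]
pb blue [496. 381.] 285 [0.73  0.152 0.216]
pb blue [484. 394.] 100 [0.721 0.138 0.216]
qa red [592.   4.] 787 [0.806 0.17  0.09 ]
qa red [414. 217.] 285 [ 0.628 -0.083  0.09 ]
qa red [328. 345.] 228 [ 0.513 -0.295  0.09 ]
qa blue [518. 121.] 6290 [0.666 0.046 0.216]
qa blue [482. 124.] 736 [0.637 0.044 0.216]
qa blue [532. 212.] 2598 [ 0.695 -0.034  0.216]
qb red [345. 189.] 201 [ 0.633 -0.085  0.09 ]
qb red [266. 332.] 640 [ 0.517 -0.311  0.09 ]
qb blue [420.  78.] 7726 [0.68  0.039 0.216]
qb blue [366.  72.] 784 [0.637 0.044 0.216]
qb blue [471. 188.] 3814 [ 0.735 -0.052  0.216]
sa red [378. 169.] 950 [ 0.515 -0.317  0.09 ]
sa blue [634.  19.] 294 [ 0.638 -0.203  0.216]
sb red [281. 167.] 1036 [ 0.517 -0.315  0.09 ]
sb blue [564.  15.] 1345 [ 0.704 -0.202  0.216]
7.0417
```

View pics/m1.png

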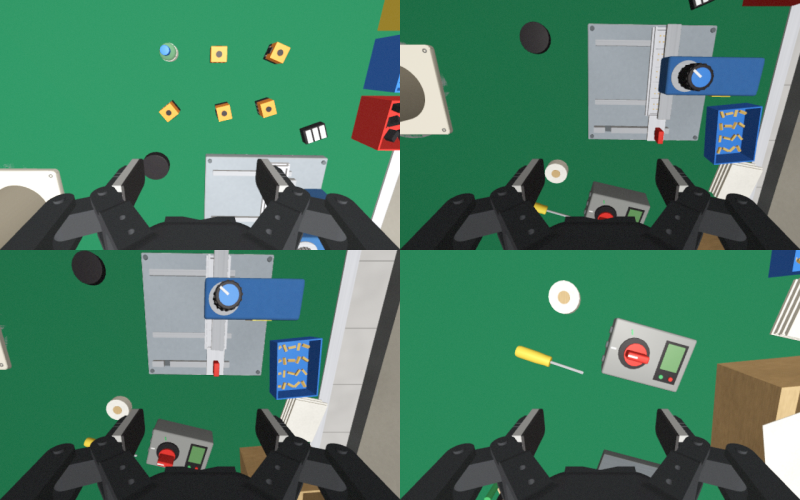

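The wrist views show six things in a cluster at top left: five plugs with yellow-orange tops, plus the bottle. The press shows its red tab at the shuttle's lower end, the cap has a white line, and the selector bar on the tester is rotated by the tester's yaw. I'll segment the top faces and zoom in.

```bash
python3 - <<'E'
from h import *
import pickle
o=pickle.load(open("look.pkl","rb"))
def tops(c,zt=.042):
    h=hsv(c); m=cv2.inRange(h,(13,100,170),(28,255,255)); res=[]
    m=cv2.morphologyEx(m,cv2.MORPH_CLOSE,np.ones((7,7)))
    for ce,a,l in blobs(m,150):
        r=cv2.minAreaRect(np.argwhere(l)[:,::-1].astype(np.float32))
        P=np.array([on_z(c,*p,zt)[:2] for p in cv2.boxPoints(r)]); e=P[1]-P[0]
        sz=(np.linalg.norm(e),np.linalg.norm(P[2]-P[1])); ang=np.degrees(np.arctan2(e[1],e[0]))
        res.append((r[0],P.mean(0),np.array(sz),(ang+45)%90-45,a))
    return res
A=tops(o["pa"]);B=tops(o["pb"])
for n,X in (("a",A),("b",B)):
    for r in X: print(n,np.round(r[0],0),r[1].round(4),r[2].round(4),round(r[3],1),r[4])
for r in A:
    s=min(B,key=lambda s:np.linalg.norm(s[1]-r[1])); print("tri",*[np.round(t,4) for t in tri([(o["pa"],*r[0]),(o["pb"],*s[0])])])
crops=[o["pa"]["image"][60:205,240:480],o["sa"]["image"][100:245,300:540],o["qb"]["image"][20:165,260:500],o["qb"]["image"][100:245,260:500]]
crops=[cv2.resize(c,(400,242),interpolation=cv2.INTER_CUBIC) for c in crops]
cv2.imwrite("pics/m2.png",np.vstack([np.hstack(crops[:2]),np.hstack(crops[2:])])[:,:,::-1])
E
```

```text
a [447.  84.] [0.6078 0.3748] [0.0309 0.0282] -23.1 647
a [350.  86.] [0.4946 0.3722] [0.03   0.0284] 0.1 652
a [428. 172.] [0.5964 0.2703] [0.031 0.035] 19.1 621
a [271. 179.] [0.3971 0.2616] [0.0342 0.0287] 38.5 597
a [358. 179.] [0.5082 0.2612] [0.0285 0.0341] 12.8 590
b [595.  37.] [0.887  0.4514] [0.0718 0.1081] 2.1 1836
b [345. 109.] [0.6085 0.3751] [0.0302 0.0284] -23.0 633
b [250. 112.] [0.4954 0.3722] [0.0307 0.0275] -0.0 642
b [335. 196.] [0.5981 0.2685] [0.0279 0.0309] 18.9 511
b [182. 199.] [0.4001 0.2638] [0.0416 0.0287] 38.8 650
b [266. 201.] [0.5095 0.2612] [0.031  0.0333] 14.2 515
tri [0.6087 0.3752 0.0399] 0.0001
tri [0.4948 0.3724 0.0395] 0.0001
tri [0.598  0.2688 0.0385] 0.001
tri [0.3953 0.2603 0.0314] 0.0007
tri [0.5088 0.2603 0.0379] 0.0001
```

View pics/m2.png

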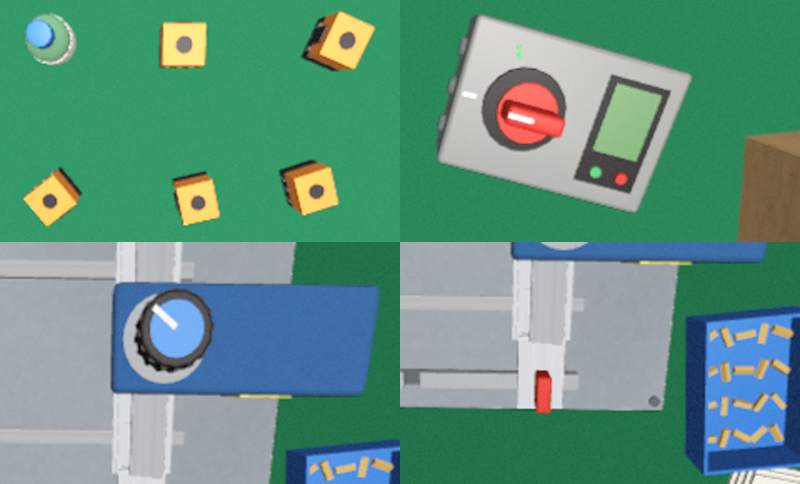

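All five plugs measure about 30×28 mm with tops near 40 mm, and OFF to TEST is clockwise, as stated. Next I'll measure the tab from close by, in two views.

```bash
python3 - <<'E'
from h import *
obs=[];cap=[];ims=[]
for n,p in [("ta",(.60,-.11,.30)),("tb",(.66,-.07,.27))]:
    manip.move_to(p,down(0)); manip.hold(.2); c=shot("wrist",n)
    m=mask(c,"red")
    b=sorted([x for x in blobs(m,60) if np.linalg.norm(on_z(c,*x[0],.08)[:2]-[.633,-.087])<.05],key=lambda x:-x[1])[0]
    r=cv2.minAreaRect(np.argwhere(b[2])[:,::-1].astype(np.float32)); print(n,r,b[1])
    P=[on_z(c,*q,.086).round(4)[:2] for q in cv2.boxPoints(r)];print(P)
    u,v=b[0].astype(int); ims.append(cv2.resize(c["image"][max(0,v-75):v+75,u-100:u+100][:150],(400,300),interpolation=cv2.INTER_CUBIC)); obs.append((c,*b[0]))
print(tri(obs),manip.get_time())
cv2.imwrite("pics/m3.png",np.hstack(ims)[:,:,::-1])
E
```

```text
ta ((350.5, 158.0), (28.0, 11.0), 90.0) 308
[array([ 0.6273, -0.0726]), array([ 0.6393, -0.0726]), array([ 0.6402, -0.1035]), array([ 0.628 , -0.1034])]
tb ((296.5, 199.0), (32.0, 11.0), 90.0) 351
[array([ 0.6301, -0.0683]), array([ 0.6414, -0.0684]), array([ 0.6407, -0.1032]), array([ 0.6291, -0.1032])]
(array([ 0.63456749, -0.08974521,  0.07281354]), np.float64(3.6726125529838776e-05)) 8.8417
```

View pics/m3.png

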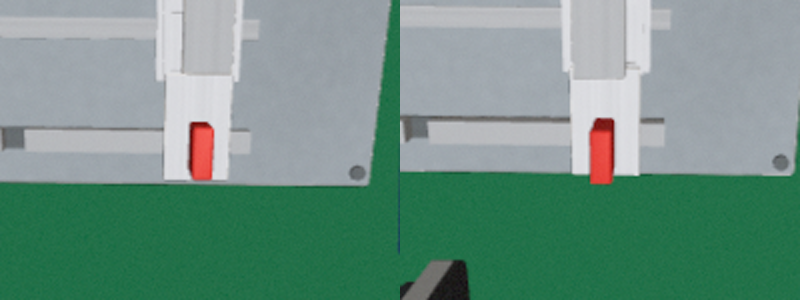

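The tab sits at (0.6345, -0.088), aligned with x/y, and the triangulated height of 73 mm matches the stated 74. Now gripping it, lifting and drawing the shuttle out.

```bash
cat >> h.py <<'E'
def st(t): print(t,"t",round(manip.get_time(),1),"pos",manip.get_position().round(4),"w",round(manip.get_width(),4),"g",round(manip.get_grip_force(),1),"F",manip.get_contact_force().round(1),flush=True)
E
python3 - <<'E'
from h import *
x,y=.6345,-.088; o=down(0)
manip.command_gripper(.045); manip.move_to((x,y,.16),o); manip.servo_line((x,y,.081),rate=.12); st("at")
manip.command_gripper(.0,f_grip=50); st("grip")
manip.servo_line((x,y,.099),rate=.06); st("lift")
manip.servo_line((x-.115,y,.099),rate=.08); st("drawn")
manip.servo_line((x-.115,y,.081),rate=.05); st("down")
manip.command_gripper(.045); st("rel")
manip.servo_line((x-.115,y,.16)); 
manip.move_to((x-.115+.0,.02,.34),o); manip.hold(.2); c=shot("wrist","s1")
print([ (b[0].round(0),b[1],on_z(c,*b[0],.075).round(4)) for b in blobs(mask(c,"red"),60)])
E
```

```text
at t 10.7 pos [ 0.6352 -0.088   0.0818] w 0.0453 g 0.0 F [ 0.6 -0.1 -0.5]
grip t 11.1 pos [ 0.635  -0.0881  0.082 ] w 0.011 g 51.2 F [-0.5  0.6  5.7]
lift t 11.5 pos [ 0.6345 -0.088   0.0993] w 0.0111 g 50.1 F [-0.2 -0.8 -2.8]
drawn t 13.1 pos [ 0.5176 -0.0869  0.0989] w 0.0116 g 50.1 F [ 0.6  7.  -1.6]
down t 13.6 pos [ 0.519  -0.0869  0.0819] w 0.0112 g 51.2 F [2.8 7.6 5.7]
rel t 14.0 pos [ 0.5192 -0.0881  0.081 ] w 0.045 g 0.0 F [ 0.4  0.3 -0.6]
[(array([583.,  20.]), np.int32(2567), array([0.8116, 0.1897, 0.075 ])), (array([321., 247.]), np.int32(205), array([ 0.519 , -0.0875,  0.075 ]))]
```

View pics/s1.png

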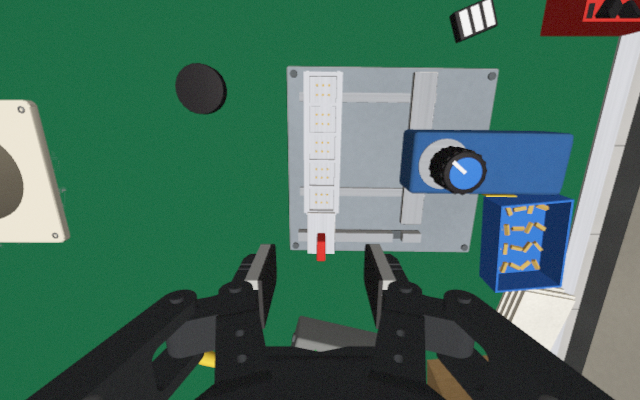

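The shuttle is in the front notch. Its five pockets run up the image at column ~322, rows 91 to 198, each with gold pins in its floor, and the tab is at (321,247). I'll measure the pocket floors from two close views.

```bash
python3 - <<'E'
from h import *
from scipy.cluster.hierarchy import fcluster,linkage
V=[]
for n,p in [("k1",(.50,.045,.24)),("k2",(.54,.055,.24))]:
    manip.move_to(p,down(0)); manip.hold(.2); c=shot("wrist",n)
    h=hsv(c); m=cv2.inRange(h,(12,50,90),(32,255,255))
    pts=[(b[0],on_z(c,*b[0],.034)) for b in blobs(m,2)]
    pts=[q for q in pts if abs(q[1][0]-.52)<.03 and abs(q[1][1]-.045)<.11]
    L=fcluster(linkage(np.array([q[1][:2] for q in pts]),"single"),.017,"distance")
    G=[]
    for k in set(L):
        s=[q for q,l in zip(pts,L) if l==k]; w=np.array([q[1] for q in s]); G.append((len(s),(w.max(0)+w.min(0))/2,np.mean([q[0] for q in s],0),w))
    G.sort(key=lambda g:g[1][1]); V.append((c,G))
    for g in G: print(n,g[0],g[1].round(4),g[2].round(1))
print(V[0][1][0][3].round(4).tolist())
for g in V[0][1]:
    s=min(V[1][1],key=lambda s:np.linalg.norm(s[1]-g[1])); print(*tri([(V[0][0],*g[2]),(V[1][0],*s[2])]))
im=V[0][0]["image"]; cv2.imwrite("pics/m4.png",cv2.resize(im[60:360,210:430],(440,600))[:,:,::-1])
E
```

```text
k1 6 [ 0.5195 -0.0285  0.034 ] [334.4 241.3]
k1 6 [0.5204 0.0085 0.034 ] [335.5 211.5]
k1 6 [0.5206 0.0457 0.034 ] [336.2 179.7]
k1 6 [0.5212 0.0826 0.034 ] [337.3 145.7]
k1 6 [0.5219 0.1196 0.034 ] [338.2 109.5]
k2 6 [ 0.5197 -0.0285  0.034 ] [303.4 249.9]
k2 6 [0.5203 0.0087 0.034 ] [303.4 220.3]
k2 6 [0.5207 0.0457 0.034 ] [303.2 188.8]
k2 6 [0.521  0.0828 0.034 ] [303.  155.3]
k2 6 [0.5217 0.1198 0.034 ] [302.9 119.4]
[[0.5114, -0.0222, 0.034], [0.5196, -0.0222, 0.034], [0.5278, -0.0222, 0.034], [0.5195, -0.0343, 0.034], [0.5277, -0.0343, 0.034], [0.5113, -0.0347, 0.034]]
[ 0.51965583 -0.02903395  0.03259265] 9.548290484495443e-05
[0.52034659 0.00859239 0.0340532 ] 2.666850503912707e-05
[0.5206718  0.04544621 0.03306969] 7.858769499676853e-05
[0.52118691 0.08279623 0.03484565] 9.045526060829346e-05
[0.52165077 0.11976194 0.03436733] 9.798133773200898e-05
```

View pics/m4.png

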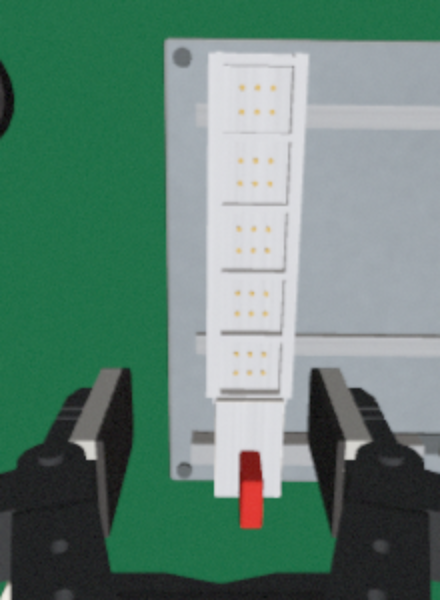

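The pockets are on a 37 mm pitch with floors at 33–35 mm, and the row yaw is -0.0146 rad. The tab offset agrees too (0.0457 − 0.134 = −0.088). Next come the plugs, each re-measured from directly above before picking. I'll do one first as a check.

```bash
cat > pick.py <<'E'
from h import *
POCK=[(.5197,-.0286),(.5203,.0086),(.5207,.0457),(.5211,.0827),(.5217,.1197)]
YAW=-.0146
def measure(c,guess,zt=.042,rad=.05):
    m=cv2.inRange(hsv(c),(13,100,170),(28,255,255)); k=[]
    for ce,a,l in blobs(m,300):
        if np.linalg.norm(on_z(c,*ce,zt)[:2]-guess)>rad: continue
        l=cv2.morphologyEx(l.astype(np.uint8),cv2.MORPH_OPEN,np.ones((5,5)))
        cs,hi=cv2.findContours(l,cv2.RETR_CCOMP,cv2.CHAIN_APPROX_NONE)
        out=max(cs,key=cv2.contourArea)
        W=np.array([on_z(c,*p[0],zt)[:2] for p in out]).astype(np.float32)
        r=cv2.minAreaRect(W*1000); P=cv2.boxPoints(r)/1000
        e=P[1]-P[0]; ang=np.arctan2(e[1],e[0]); sz=[np.linalg.norm(e),np.linalg.norm(P[2]-P[1])]
        if not -np.pi/4<=(ang+np.pi/2)%np.pi-np.pi/2<np.pi/4: ang+=np.pi/2; sz=sz[::-1]
        ang=(ang+np.pi/2)%np.pi-np.pi/2
        ho=[x for x,hh in zip(cs,hi[0]) if hh[3]>=0 and cv2.contourArea(x)>15]
        hole=on_z(c,*np.mean(max(ho,key=cv2.contourArea)[:,0],0),zt)[:2] if ho else None
        k.append((np.array(r[0])/1000,ang,np.array(sz),hole,a))
    return k
def do(guess,pk,tag):
    g=np.array(guess); manip.command_gripper(.062)
    manip.move_to((*g,.19),down(0)); manip.hold(.15); c=shot("wrist",tag)
    k=measure(c,g)
    for q in k: print(tag,q[0].round(4),"ang",round(q[1],3),"size",q[2].round(4),"hole",None if q[3] is None else q[3].round(4))
    if not k: print("none found"); return False
    q=min(k,key=lambda q:np.linalg.norm(q[0]-g)); ctr=q[0] if q[3] is None else q[3]
    if max(abs(q[2]-[.030,.028]))>.004 or np.linalg.norm(ctr-q[0])>.004: print("doubtful, stop"); return False
    manip.move_to((*ctr,.11),down(q[1])); manip.servo_line((*ctr,.037),rate=.12)
    manip.command_gripper(.0,f_grip=45); st("grip")
    if not .026<manip.get_width()<.033: print("bad grip"); return False
    manip.servo_line((*ctr,.15),rate=.25)
    p=POCK[pk]; manip.move_to((*p,.15),down(YAW)); manip.servo_line((*p,.088),rate=.2)
    if manip.get_width()<.025: print("LOST"); return False
    manip.servo_line((*p,.0725),rate=.04); st("placed")
    manip.command_gripper(.05); manip.servo_line((*p,.15),rate=.25); return True
E
python3 - <<'E'
from pick import *
print(do((.598,.269),4,"g1")); 
p=POCK[2]; manip.move_to((*p,.24),down(0)); manip.hold(.2); c=shot("wrist","v1")
for q in measure(c,np.array(p),.076,.15): print(q[0].round(4),q[2].round(4),q[3])
a=c["image"][40:360,160:480]; b=cv2.imread("pics/g1.png")[40:360,160:480,::-1]
cv2.imwrite("pics/m5.png",np.hstack([a,b])[:,:,::-1])
E
```

```text
g1 [0.5979 0.2701] ang 0.326 size [0.0283 0.034 ] hole [0.5984 0.2679]
doubtful, stop
False
```

View pics/m5.png

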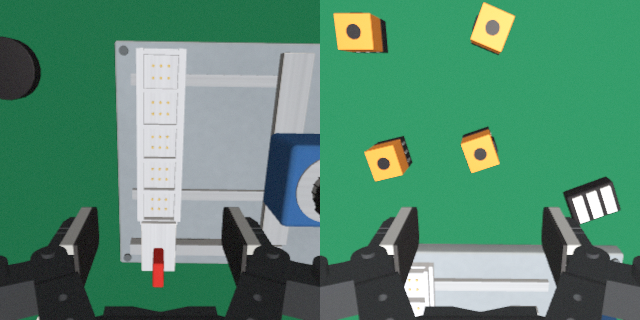

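My size check stopped the pick, because the sunlit side face merged into the top mask. The hole centre is sound, so I'll check the colours and tighten the mask.

```bash
python3 - <<'E'
from h import *
im=cv2.imread("pics/g1.png"); h=cv2.cvtColor(im,cv2.COLOR_BGR2HSV)
for v in range(164,216,4): print(v,h[v,318].tolist(),h[v,330].tolist())
E
```

```text
164 [75, 166, 158] [75, 178, 155]
168 [76, 170, 147] [76, 168, 158]
172 [9, 125, 116] [50, 48, 142]
176 [14, 192, 186] [16, 183, 238]
180 [23, 138, 255] [22, 142, 255]
184 [23, 140, 255] [23, 138, 255]
188 [16, 145, 208] [23, 138, 255]
192 [156, 14, 91] [23, 141, 255]
196 [168, 14, 91] [23, 141, 255]
200 [16, 156, 249] [23, 143, 255]
204 [23, 146, 255] [23, 145, 255]
208 [22, 146, 255] [75, 167, 159]
212 [75, 166, 158] [75, 167, 157]
```

```bash
sed -i 's/(13,100,170),(28,255,255)); k/(18,100,215),(28,255,255)); k/' pick.py; python3 - <<'E'
from pick import *
print(do((.598,.269),4,"g2"))
p=POCK[2]; manip.move_to((*p,.24),down(0)); manip.hold(.2); c=shot("wrist","v2")
for q in measure(c,np.array(p),.076,.15): print(q[0].round(4),q[2].round(4),q[3],q[1])
E
```

```text
g2 [0.5983 0.2679] ang 0.332 size [0.0274 0.0294] hole [0.5984 0.2679]
grip t 22.6 pos [0.5991 0.2682 0.038 ] w 0.0273 g 45.5 F [-0.4  0.5  7. ]
placed t 24.9 pos [0.5217 0.1196 0.0725] w 0.0272 g 44.8 F [-0.7 -0.5 -0.8]
True
[0.5216 0.1195] [0.0261 0.0273] [0.52158676 0.11971822] -1.513958e-05
```

The first plug is seated at its pocket centre, but it was gripped across its 28 mm side. For the rest I'll choose the longer side, to get the full pocket clearance.

```bash
python3 - <<'E'
s=open("pick.py").read()
s=s.replace("    manip.move_to((*ctr,.11),down(q[1]))","    an=q[1] if q[2][0]>q[2][1] else q[1]-np.pi/2*np.sign(q[1]+1e-9)\n    manip.move_to((*ctr,.11),down(an))")
open("pick.py","w").write(s)
E
python3 - <<'E'
from pick import *
for i,(g,k) in enumerate([((.6087,.375),3),((.495,.3723),2),((.5088,.2605),1),((.397,.2615),0)]):
    if not do(g,k,f"h{i}"): break
p=POCK[2]; manip.move_to((*p,.24),down(0)); manip.hold(.2); c=shot("wrist","v3")
for q in measure(c,np.array(p),.076,.15): print(q[0].round(4),q[2].round(4),q[3],q[1])
print(manip.get_time())
E
```

```text
h0 [0.6087 0.3751] ang -0.376 size [0.0279 0.0297] hole [0.6085 0.375 ]
grip t 30.6 pos [0.6092 0.3754 0.0382] w 0.0293 g 45.7 F [-0.6 -0.2  5.1]
placed t 33.3 pos [0.5211 0.0827 0.0725] w 0.0293 g 45.0 F [ 0.2  0.4 -0.5]
h1 [0.4946 0.3722] ang -0.003 size [0.0295 0.0265] hole [0.4944 0.3721]
grip t 37.3 pos [0.495  0.3726 0.038 ] w 0.0294 g 45.3 F [-0.6 -0.6  6.2]
placed t 40.1 pos [0.5206 0.0456 0.0724] w 0.029 g 44.6 F [ 0.3  0.7 -0.6]
h2 [0.5087 0.2591] ang 0.236 size [0.0276 0.0294] hole [0.5086 0.259 ]
grip t 44.6 pos [0.5092 0.2593 0.0379] w 0.029 g 45.2 F [-0.4 -0.7  5.6]
placed t 47.8 pos [0.5203 0.0086 0.0725] w 0.0292 g 44.6 F [-0.2 -0.5 -0.4]
h3 [0.3954 0.2601] ang 0.666 size [0.0295 0.0276] hole [0.3954 0.2599]
grip t 52.0 pos [0.3958 0.2602 0.0378] w 0.0292 g 44.6 F [-1.1 -0.7  5.3]
placed t 54.8 pos [ 0.5197 -0.0287  0.0725] w 0.0291 g 44.5 F [-0.3 -0.1 -0.2]
[0.5217 0.1198] [0.0261 0.0272] [0.52145435 0.11967577] -0.0019447803
[0.5212 0.0836] [0.028  0.0257] [0.52091193 0.08302879] -0.0014755726
[0.5207 0.046 ] [0.028  0.0247] [0.5207118  0.04526466] -0.0009920597
[0.5203 0.0091] [0.0279 0.0244] [0.52010386 0.0084576 ] -0.00021159649
[ 0.5202 -0.0277] [0.027 0.025] [ 0.51952125 -0.0283247 ] -5.8054924e-05
56.3667
```

All five plugs are within 1 mm of their pocket centres. I'll check their heights from a second view, then run the shuttle in.

```bash
python3 - <<'E'
from pick import *
V=[]
for p in [(.48,.05,.26),(.56,.04,.26)]:
    manip.move_to(p,down(0)); manip.hold(.2); c=shot("wrist")
    V.append((c,sorted([q[3] for q in measure(c,np.array(POCK[2]),.076,.15)],key=lambda h:h[1])))
print(len(V[0][1]),len(V[1][1]))
for a,b in zip(V[0][1],V[1][1]): print(tri([(V[0][0],*proj(V[0][0],[*a,.076])),(V[1][0],*proj(V[1][0],[*b,.076]))])[0].round(4))
cv2.imwrite("pics/v4.png",V[1][0]["image"][:,:,::-1])
x,y=.519,-.0875; o=down(YAW); d=np.array([1,YAW])*.115
manip.command_gripper(.045); manip.move_to((x,y,.16),o); manip.servo_line((x,y,.081),rate=.12); st("at")
manip.command_gripper(.0,f_grip=50); st("grip")
manip.servo_line((x,y,.099),rate=.06); st("lift")
manip.servo_line((x+d[0],y+d[1],.099),rate=.06); st("in")
manip.servo_line((x+d[0],y+d[1],.080),rate=.05); st("down")
manip.command_gripper(.045); manip.hold(.2); st("rel")
manip.servo_line((x+d[0],y+d[1],.17))
obs=[]
for n,p in [("w1",(.60,-.11,.30)),("w2",(.66,-.07,.27))]:
    manip.move_to(p,down(0)); manip.hold(.2); c=shot("wrist",n)
    b=sorted([q for q in blobs(mask(c,"red"),60) if np.linalg.norm(on_z(c,*q[0],.08)[:2]-[.633,-.087])<.05],key=lambda q:-q[1])[0]
    obs.append((c,*b[0])); print(b[0],b[1])
print(tri(obs))
E
```

```text
Traceback (most recent call last):
TypeError: 'NoneType' object is not subscriptable
```

```bash
cat > run_in.py <<'E'
from pick import *
V=[]
for p in [(.50,.05,.24),(.55,.045,.24)]:
    manip.move_to(p,down(0)); manip.hold(.2); c=shot("wrist")
    V.append((c,sorted([q[0] for q in measure(c,np.array(POCK[2]),.076,.15)],key=lambda h:h[1])))
print(len(V[0][1]),len(V[1][1]))
Z=[]
for a,b in zip(V[0][1],V[1][1]): Z.append(tri([(V[0][0],*proj(V[0][0],[*a,.076])),(V[1][0],*proj(V[1][0],[*b,.076]))])[0]); print(Z[-1].round(4))
cv2.imwrite("pics/v4.png",V[1][0]["image"][:,:,::-1])
assert len(Z)==5 and max(abs(z[2]-.076) for z in Z)<.005
x,y=.519,-.0875; o=down(YAW); d=np.array([1,YAW])*.115
manip.command_gripper(.045); manip.move_to((x,y,.16),o); manip.servo_line((x,y,.081),rate=.12); st("at")
manip.command_gripper(.0,f_grip=50); st("grip")
manip.servo_line((x,y,.099),rate=.06); st("lift")
manip.servo_line((x+d[0],y+d[1],.099),rate=.06); st("in")
manip.servo_line((x+d[0],y+d[1],.080),rate=.05); st("down")
manip.command_gripper(.045); manip.hold(.2); st("rel")
manip.servo_line((x+d[0],y+d[1],.17))
obs=[]
for n,p in [("w1",(.60,-.11,.30)),("w2",(.66,-.07,.27))]:
    manip.move_to(p,down(0)); manip.hold(.2); c=shot("wrist",n)
    b=sorted([q for q in blobs(mask(c,"red"),60) if np.linalg.norm(on_z(c,*q[0],.08)[:2]-[.633,-.087])<.05],key=lambda q:-q[1])[0]
    obs.append((c,*b[0])); print(b[0],b[1])
print(tri(obs))
E
python3 run_in.py
```

```text
5 5
[ 0.5198 -0.028   0.0753]
[0.5205 0.0094 0.0773]
[0.5208 0.0456 0.0756]
[0.5212 0.0836 0.0771]
[0.5215 0.1197 0.075 ]
at t 59.7 pos [ 0.5197 -0.0873  0.0816] w 0.0452 g 0.0 F [ 0.5  0.7 -1.1]
grip t 60.1 pos [ 0.5195 -0.0876  0.0818] w 0.0113 g 51.3 F [-2.1  0.6  6.1]
lift t 60.5 pos [ 0.519  -0.0876  0.0993] w 0.011 g 50.1 F [ 0.5 -1.1 -3.2]
in t 62.6 pos [ 0.634  -0.0891  0.0991] w 0.0112 g 50.0 F [ 0.1  1.1 -3.2]
down t 63.1 pos [ 0.6364 -0.0892  0.0817] w 0.0115 g 52.1 F [ 1.7  3.4 10. ]
rel t 63.8 pos [ 0.634  -0.0892  0.0799] w 0.0446 g 0.0 F [ 0.1  0.4 -0.6]
[353.19808307 159.96166134] 313
[298.75504323 199.4351585 ] 347
(array([ 0.63665807, -0.08953148,  0.07258844]), np.float64(1.2763116181919357e-05))
```

The shuttle is in: the tab height (72.6 mm) matches its original down value (72.8), and the arm felt the tab bottom out. Next I'll measure the cap from two views.

```bash
cat > cap.py <<'E'
from h import *
def capobs(c,g=(.637,.044)):
    m=cv2.inRange(hsv(c),(100,80,200),(118,255,255)); best=None
    m=cv2.morphologyEx(m,cv2.MORPH_CLOSE,np.ones((7,7)))
    for ce,a,l in blobs(m,100):
        if np.linalg.norm(on_z(c,*ce,.216)[:2]-g)<.03 and (best is None or a>best[1]):
            H=cv2.convexHull(np.argwhere(l)[:,::-1].astype(np.float32)); (u,v),r=cv2.minEnclosingCircle(H); M=cv2.moments(H)
            best=((M["m10"]/M["m00"],M["m01"]/M["m00"]),a,r)
    return best
if __name__=="__main__":
    obs=[];ims=[]
    for n,p in [("c1",(.61,.02,.36)),("c2",(.66,.05,.34))]:
        manip.move_to(p,down(0)); manip.hold(.2); c=shot("wrist",n); b=capobs(c); print(n,b,on_z(c,*b[0],.216).round(4)); obs.append((c,*b[0]))
        u,v=map(int,b[0]); ims.append(cv2.resize(c["image"][max(0,v-75):max(0,v-75)+150,u-100:u+100],(400,300),interpolation=cv2.INTER_CUBIC))
    print(tri(obs)); cv2.imwrite("pics/m6.png",np.hstack(ims)[:,:,::-1])
E
python3 cap.py
```

```text
c1 ((350.3714504988488, 168.021744691737), np.int32(675), 14.985746383666992) [0.6362 0.0445 0.216 ]
c2 ((292.0483709273183, 207.76315789473685), np.int32(688), 15.132845878601074) [0.6361 0.0443 0.216 ]
(array([0.63616792, 0.0445181 , 0.21647444]), np.float64(3.260585726263265e-05))
```

View pics/m6.png

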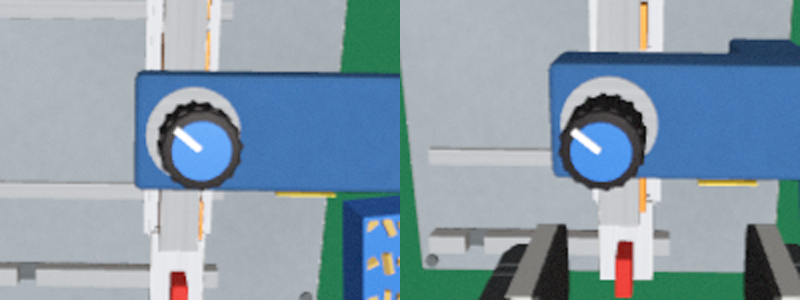

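The cap is at (0.6361, 0.0444) with its top at 216.5 mm, as expected. Now turning it clockwise in two strokes, watching the torque.

```bash
cat > turn.py <<'E'
from h import *
X,Y=.6361,.0444
def joints(z,q6):
    q=np.array(manip.solve_ik((X,Y,z),down(.05))); q[5]=q6; return q
for s in range(2):
    manip.command_gripper(.06)
    if s==0: manip.move_to((X,Y,.27),down(.05))
    manip.set_joints(joints(.27,-2.4)); manip.servo_line((X,Y,.209),rate=.1)
    manip.command_gripper(0,f_grip=40); st("grip")
    q=np.array(manip.get_joint_positions())
    for q6 in np.linspace(-2.4,2.4,9)[1:]:
        q[5]=q6; manip.set_joints(q); print(round(q6,2),"Mz",round(manip.get_torque()[2],3),"w",round(manip.get_width(),4),manip.get_contact_force().round(1),flush=True)
    manip.command_gripper(.06); manip.servo_line((X,Y,.27),rate=.15)
st("end")
manip.move_to((.61,.02,.36),down(0)); manip.hold(.2); c=shot("wrist","c3")
E
python3 turn.py; python3 -c "
import cv2,numpy as np
a=[cv2.imread('pics/%s.png'%n)[80:320,200:500] for n in ('c1','c3')];cv2.imwrite('pics/m7.png',cv2.resize(np.hstack(a),(800,320)))"
```

```text
grip t 71.3 pos [0.6365 0.0445 0.2101] w 0.0348 g 39.7 F [-2.2  0.1  5.2]
-1.8 Mz -0.072 w 0.0348 [-0.4 -0.1  0.2]
-1.2 Mz -0.033 w 0.0346 [-0.2 -2.7  0.7]
-0.6 Mz -0.057 w 0.0345 [-1.3 -4.2  2.2]
0.0 Mz -0.017 w 0.0347 [-1.2 -5.3  3. ]
0.6 Mz 0.081 w 0.0348 [-2.5 -5.2  4.3]
1.2 Mz 0.06 w 0.0351 [-3.5 -4.9  3.3]
1.8 Mz -0.015 w 0.0349 [-3.  -3.6  4.2]
2.4 Mz 0.031 w 0.0349 [-4.9 -3.4  5. ]
grip t 82.5 pos [0.6365 0.0445 0.2101] w 0.0346 g 39.7 F [-2.1  0.5  6.1]
-1.8 Mz -0.025 w 0.0348 [ 1.1 -2.5  0.7]
-1.2 Mz 0.031 w 0.0346 [ 0.3 -2.7  1.6]
-0.6 Mz 0.033 w 0.0346 [-0.7 -5.6  2.5]
0.0 Mz -0.04 w 0.0349 [-2.  -5.4  2.5]
0.6 Mz 0.001 w 0.035 [-2.3 -4.9  3.1]
1.2 Mz 0.012 w 0.0349 [-2.5 -4.4  3.7]
1.8 Mz 0.003 w 0.0345 [-3.9 -4.1  3.7]
2.4 Mz 0.002 w 0.0351 [-4.1 -3.8  4.2]
end t 88.4 pos [0.6359 0.0444 0.2697] w 0.0604 g 0.0 F [-1.2  0.   0.4]
```

View pics/m7.png

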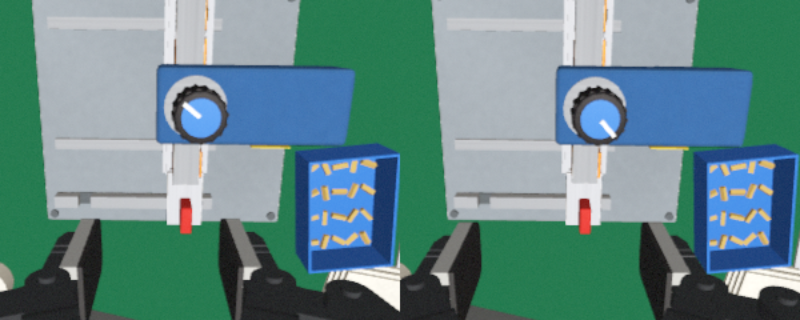

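The cap's white line went from up-left to down-right, which is about 9.6 rad clockwise with no pad slip. That is far beyond what the ram needs. I'll confirm the joint-6 sign, then measure the selector close up in two views.

```bash
python3 - <<'E'
from h import *
for a in (0,.5): print(a,manip.solve_ik((.6361,.0444,.27),down(a))[5])
V=[];ims=[]
for n,p in [("e1",(.50,-.315,.24)),("e2",(.54,-.30,.24))]:
    manip.move_to(p,down(0)); manip.hold(.2); c=shot("wrist",n)
    b=max([q for q in blobs(mask(c,"red"),60) if np.linalg.norm(on_z(c,*q[0],.09)[:2]-[.516,-.31])<.05],key=lambda q:q[1])
    V.append((c,*b[0])); print(b[0].round(1),b[1],on_z(c,*b[0],.1).round(4)); print([hsv(c)[int(b[0][1])+d,int(b[0][0])].tolist() for d in range(-20,21,4)])
    u,v=map(int,b[0]); ims.append(cv2.resize(c["image"][v-50:v+50,u-65:u+65],(400,308),interpolation=cv2.INTER_CUBIC)); print(u-65,v-50)
print(tri(V)); cv2.imwrite("pics/m8.png",np.hstack(ims)[:,:,::-1])
E
```

```text
0 0.05102389149918363
0.5 -0.4489761085008164
[335.7 193.5] 1359 [ 0.515  -0.3111  0.1   ]
[[1, 180, 213], [2, 153, 255], [2, 154, 255], [2, 159, 255], [2, 195, 153], [1, 205, 157], [2, 174, 253], [2, 144, 255], [2, 174, 255], [1, 183, 236], [2, 173, 255]]
270 143
[295.7 207.9] 1413 [ 0.5175 -0.3101  0.1   ]
[[1, 166, 100], [2, 186, 218], [1, 186, 217], [2, 187, 217], [2, 209, 134], [2, 228, 113], [1, 213, 122], [2, 180, 218], [2, 188, 216], [1, 195, 207], [1, 193, 204]]
230 157
(array([ 0.51595364, -0.31593442,  0.08170504]), np.float64(4.469155678072562e-05))
```

View pics/m8.png

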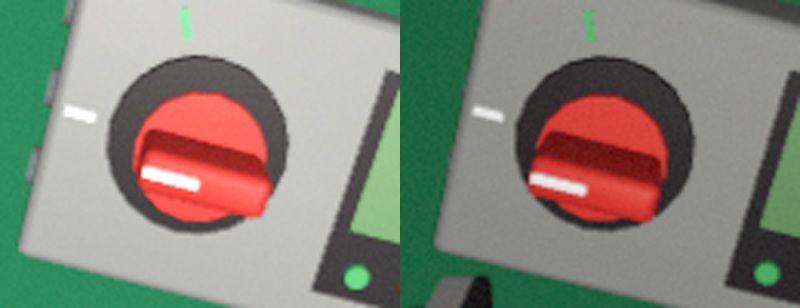

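The view shows the bar's white pointer at OFF, with its long axis tilted about −15°. The red disc is centred at about (200,158) in the left crop and the bar top at about (205,183). I'll compute both on their planes and triangulate.

```bash
python3 - <<'E'
from h import *
V=[]
s=400/130
for p,off,dc,bt,w0,w1 in [((.50,-.315,.24),(270,143),(200,158),(205,183),(143,173),(199,187)),((.54,-.30,.24),(230,157),(201,158),(195,185),(130,179),(186,190))]:
    manip.move_to(p,down(0)); manip.hold(.2); c=shot("wrist")
    px=lambda q:(off[0]+q[0]/s,off[1]+q[1]/s)
    print("disc",on_z(c,*px(dc),.079).round(4),"bar",on_z(c,*px(bt),.109).round(4))
    # white pointer by mask
    h=hsv(c); m=cv2.inRange(h,(0,0,195),(180,60,255)); 
    for ce,a,l in blobs(m,8):
        pos=on_z(c,*ce,.109)
        if np.linalg.norm(pos[:2]-[.51,-.317])<.02:
            vx,vy,x0,y0=cv2.fitLine(np.argwhere(l)[:,::-1].astype(np.float32),cv2.DIST_L2,0,.01,.01).ravel()
            A=on_z(c,x0-vx*8,y0-vy*8,.109);B=on_z(c,x0+vx*8,y0+vy*8,.109); print("mark",pos.round(4),a,np.degrees(np.arctan2(*(B-A)[1::-1])).round(1))
    wd=on_z(c,*px(w1),.109)-on_z(c,*px(w0),.109); print("hand ang",np.degrees(np.arctan2(wd[1],wd[0])))
    V.append((c,px(dc),px(bt)))
print("tri disc",tri([(v[0],*v[1]) for v in V]),"bar",tri([(v[0],*v[2]) for v in V]))
E
```

```text
disc [ 0.5152 -0.3184  0.079 ] bar [ 0.5152 -0.3175  0.109 ]
mark [ 0.5053 -0.3149  0.109 ] 77 -14.6
hand ang -14.642141793896933
disc [ 0.5154 -0.3172  0.079 ] bar [ 0.5161 -0.3156  0.109 ]
mark [ 0.505  -0.3149  0.109 ] 64 -14.6
hand ang -11.87088777353249
tri disc (array([ 0.51526957, -0.31890563,  0.07523633]), np.float64(0.0005228865754379698)) bar (array([ 0.51547347, -0.31952801,  0.09999485]), np.float64(0.0007192098384339599))
```

The selector axis is at (0.5154, −0.3176) with the bar at −14.6°, and every estimate agrees within about 1 mm. Now gripping, pressing, turning clockwise and letting it up.

```bash
python3 - <<'E'
from h import *
X,Y=.5154,-.3176; a=np.radians(75.4)
manip.command_gripper(.045); manip.move_to((X,Y,.17),down(a)); manip.servo_line((X,Y,.106),rate=.1); st("at")
manip.command_gripper(0,f_grip=50); st("grip"); z0=.106
for dz in (.004,.007,.009):
    manip.servo_line((X,Y,z0-dz),rate=.03); st(f"press {dz}")
for da in (.3,.6,.9,1.15,1.23):
    manip.servo_line((X,Y,z0-.009),down(a-da),rate=.03)
    print(da,manip.get_time(),"Mz",manip.get_torque().round(3),"q6",round(manip.get_joint_positions()[5],3)); 
    st("turn")
manip.servo_line((X,Y,z0),rate=.04); st("up")
manip.command_gripper(.045); manip.servo_line((X,Y,.17),rate=.15)
manip.move_to((.50,-.315,.24),down(0)); manip.hold(.2); c=shot("wrist","f1")
m=cv2.inRange(hsv(c),(0,0,195),(180,60,255))
for ce,ar,l in blobs(m,8):
    pos=on_z(c,*ce,.109)
    if np.linalg.norm(pos[:2]-[X,Y])<.02:
        vx,vy,x0,y0=cv2.fitLine(np.argwhere(l)[:,::-1].astype(np.float32),cv2.DIST_L2,0,.01,.01).ravel()
        A=on_z(c,x0-vx*8,y0-vy*8,.109);B=on_z(c,x0+vx*8,y0+vy*8,.109); print("mark",pos.round(4),ar,np.degrees(np.arctan2(*(B-A)[1::-1])).round(1))
manip.move_to((.54,-.10,.38),down(0)); manip.hold(.2); d=shot("wrist","f2"); print(manip.get_time())
cv2.imwrite("pics/m9.png",np.hstack([cv2.resize(c["image"][100:300,220:440],(352,320)),cv2.resize(d["image"][30:400],(448,259)).copy() if 0 else cv2.resize(d["image"][0:320,200:600],(400,320))])[:,:,::-1])
E
```

```text
at t 96.3 pos [ 0.5157 -0.3178  0.1063] w 0.0449 g 0.0 F [ 0.6 -0.3  0.5]
grip t 96.7 pos [ 0.5158 -0.3178  0.1067] w 0.012 g 51.4 F [0.6 0.3 3.5]
press 0.004 t 97.0 pos [ 0.5158 -0.3178  0.1023] w 0.0121 g 51.8 F [-0.7  1.   6.3]
press 0.007 t 97.2 pos [ 0.5159 -0.3179  0.0998] w 0.0119 g 52.3 F [-1.7  1.   9.2]
press 0.009 t 97.5 pos [ 0.5162 -0.318   0.0996] w 0.012 g 54.5 F [-5.6  4.1 23.6]
0.3 97.95 Mz [ 0.569  1.064 -0.038] q6 -1.588
turn t 98.0 pos [ 0.5161 -0.3182  0.0996] w 0.012 g 54.4 F [-4.6  2.4 25.8]
0.6 98.4 Mz [ 0.392  1.233 -0.03 ] q6 -1.288
turn t 98.4 pos [ 0.516  -0.3183  0.0996] w 0.0119 g 54.4 F [-6.   1.8 24.8]
0.9 98.85 Mz [ 0.282  1.353 -0.028] q6 -0.988
turn t 98.8 pos [ 0.5158 -0.3184  0.0996] w 0.0119 g 54.5 F [-6.5  1.8 24.9]
1.15 99.25 Mz [ 0.232  1.502 -0.062] q6 -0.738
turn t 99.2 pos [ 0.5156 -0.3185  0.0996] w 0.012 g 54.6 F [-8.1  1.2 25.6]
1.23 99.5 Mz [0.255 1.49  0.651] q6 -0.659
turn t 99.5 pos [ 0.5156 -0.3185  0.0996] w 0.0124 g 55.1 F [-6.7  2.8 25.2]
up t 99.9 pos [ 0.5153 -0.3181  0.106 ] w 0.0121 g 52.1 F [-2.  -2.8  2.8]
mark [ 0.5139 -0.3074  0.109 ] 78 -83.2
102.775
```

View pics/m9.png

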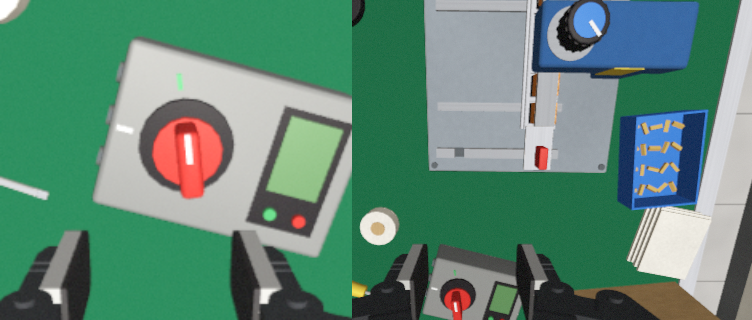

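The pointer turned 68.6° (1.197 rad) and now points at the green TEST mark. The selector is up, the shuttle is still locked in with the tab down, and the arm is clear, so I'm handing in.

```bash
python3 -c "
from rig import manip
print(manip.sign_off())"
```

```text
the job is handed in; nothing more can be done
None
```

I handed the job in at about 103 s: all five plugs seated, shuttle locked in the rear notch, cap turned about 9.6 rad (enough to seat the bar and slip the clutch), and selector at TEST and sprung back up; the sign-off returned no verdict.

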